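# Build a sieve stack on the shaker

### The arm

A 6-joint arm with a two-finger parallel gripper is mounted at the origin on the work surface. World frame = base frame: x ahead of the robot, y to its left, z up, the work surface at z = 0. Lengths are in mm, angles in rad, forces in N, time in s.
With the tool pointing down it reaches from about 425 to 1125 mm from the base axis. Payload 14.9 kg.
Tool frame: the origin (TCP) lies at the centre of the arm's flange, where the gripper is bolted on; the fingertips stand 191 mm ahead of it and the grasp point (between the pads) lies 172 mm ahead of it; z points along the fingers, y is the line along which they close (so a half turn about z gives the same grasp; the last joint's range is limited). The gripper opens to 91 mm and grips with 3 to 60 N. Pads are 32 mm wide; open, the fingers measure 118 mm over their backs; the gripper's body (76 mm by 178 mm) begins 60 mm behind the grasp point.
Start: joints at [-1.168, 0.379, 1.734, -0, 1.028, -0.033], TCP at [295.493, -634.589, 404.732] pointing down, gripper open.
Joint ranges: [-2.77, 2.77], [-0.74, 2.19], [0, 2.66], [-1.06, 4.2], [0.31, 2.87], [-3.08, 3.08]. Speed limits (rad/s): [1.89, 1.89, 2.39, 3.14, 3.14, 3.14].

### API

Orientations are given as a 3x3 rotation matrix whose columns are the frame's x, y, z axes.
In Python, from station import robot gives the robot as it stands.
- The arm moves only by the shell command python3 -m pendant 'ROWS'. ROWS is text: rows parted by semicolons, each of 7 numbers parted by spaces: the opening, from 0 (shut) to 1 (fully open), then the shift along the tool's x, y, z in cm, then the turn, a rotation vector about the tool's x, y, z in rad. A call has 1 to 5 rows; each row shifts and turns the commanded pose from where the row before left it, along the tool's axes as they then stand; what a row does not reach is not made up. A row lasts 1/8 s, in which the tool goes at most 62.5 mm and 10.7 degrees, less where a joint would pass 70% of its speed; a pose out of reach is approached as far as the arm can. A call with a gripper value outside its range is refused whole. The fingers move at their own pace and stop on an object; the grip force is fixed at half the most. Time passes only in rows, so rows that do not move let the fingers close. It gives the time, the measured TCP pose, the force, the opening and the grip force at its end, in the units of the state.
- robot.read_state(): the state, without advancing time (a new reading comes with each control period).
- robot.read_camera(name): name is "scene" or "top" or "wrist"; returns a dict with "image" (420x560x3 uint8, red, green, blue), "fx", "fy", "cx", "cy" (pixels), "k1" (the pictures are not rectified: a ray, as slopes to the right and down, at radius r is drawn at 1 + k1 r^2 times it, then the intrinsics apply), "view" (4x4, takes a point from world to camera coordinates); the wrist camera has in their place "tool_from_camera" (4x4, takes a point from camera to tool coordinates, whose origin is the TCP and whose axes are the flange's). Camera axes: x right, y down, z forward; pixel columns grow to the right and rows downward; lengths in mm; the calibration is good to about 2 mm. A picture is of the moment at which its call begins: read the wrist's pose just before it. There is no depth.
- robot.sign_off(): hands the job in; it is judged then, once.
The state is a dict: "time": time; "q": joint angles; "dq": joint speeds; "effort": joint torques, N m; "eef_pos": TCP position; "ee_rot": TCP orientation; "contact_force": force on the tool from outside, world axes, zero at the start; "ft_torque": the same for the moment, N m; "grip_width": finger opening in mm; "gripper_force": force on a finger pad.
Only numpy, scipy, OpenCV 4.12 (cv2) and the standard library are available. Lean on these libraries where they do the work, as an engineer would, in place of code of your own. Each camera call takes 0.05 s, during which the arm holds its last target. There are 200 camera calls.

### The job

Build the sieve stack on the white sieve shaker: seat the fine sieve (blue ring) in its receiver first, then the medium sieve (yellow ring) on it, then the coarse sieve (green ring), and close the stack with the lid. Each piece must be fully home in the one below; let go of everything at the end. Leave the torn sieve (red ring), the beaker and the jar standing where they are.

Things in the scene. Friction and masses are not known exactly. Their poses are not given: they have to be found in the camera images.
- sieve_fine: Test sieve, blue ring on rim and side, close-woven grey mesh. 60 mm across, 34 mm tall, side straight from 8 mm up. Below: 8 mm conical skirt (44 to 53 mm across) under a flat shoulder; above: funnel seat 9 mm deep (55 mm at rim). A skirt self-centres from 4 mm off, shoulder on rim: next origin 26 mm above this one. 0.09 to 0.18 kg. Origin: centre of underside; z up.
- sieve_medium: Test sieve, yellow ring on rim and side, 5 mm mesh grid. 60 mm across, 34 mm tall, side straight from 8 mm up. Below: 8 mm conical skirt (44 to 53 mm across) under a flat shoulder; above: funnel seat 9 mm deep (55 mm at rim). A skirt self-centres from 4 mm off, shoulder on rim: next origin 26 mm above this one. 0.09 to 0.18 kg. Origin: centre of underside; z up.
- sieve_coarse: Test sieve, green ring on rim and side, 9 mm mesh grid. 60 mm across, 34 mm tall, side straight from 8 mm up. Below: 8 mm conical skirt (44 to 53 mm across) under a flat shoulder; above: funnel seat 9 mm deep (55 mm at rim). A skirt self-centres from 4 mm off, shoulder on rim: next origin 26 mm above this one. 0.09 to 0.18 kg. Origin: centre of underside; z up.
- lid: Aluminium sieve lid: disc 60 mm across with the same 8 mm conical skirt below as the sieves; flat top 16 mm above the underside. Centred on it a plain round black knob, 18 mm across, 26 mm tall (16 to 42 mm above the underside), to grip from above. Seated, its origin is 26 mm above that of the sieve below. 0.07 to 0.15 kg. Origin: centre of underside; z up.
- shaker: Sieve shaker, fixed: white block 130 x 130 mm, grey top 52 mm above the bench, black front panel (-x), left or right of the loose things. On its middle the steel receiver, a 60 mm wide pot with rim at 80 mm and the same funnel seat as the sieves; a sieve home in it has its origin 72 mm above the shaker's. 8 mm brass studs at the corners. Origin: centre of underside; z up.
- hotplate: Blue hotplate with white ceramic top, 130 x 130 x 70 mm, fixed; an obstacle only, across from the shaker. Origin: centre of its underside.
- sieve_torn: To be left alone. Torn sieve: same shape and size as the other sieves (60 mm across, 34 mm tall) but with a red ring and a black tear in the mesh. Origin: centre of its underside.
- beaker: To be left alone. Small glass beaker, 42 mm across, 55 mm tall, empty, 0.06 kg. Origin: centre of its underside.
- jar: To be left alone. Small amber glass jar with white cap, 44 mm across, 62 mm tall, 0.12 kg. Origin: centre of its underside.

How it is judged (in metres and radians):
On the way, in this order (a step that is already met when the one before it is completed fails the run):
1. the fine (blue) sieve is seated in the shaker's receiver (horizontal distance between sieve_fine and shaker below 0.005 m and z of sieve_fine in the frame of shaker between 0.069 and 0.075 m and angle between sieve_fine's own z axis and vertical below 0.08 rad and contact force between sieve_fine and the fingers below 0.05 N), for 0.2 s.
2. the medium (yellow) sieve is seated on the fine one (horizontal distance between sieve_medium and sieve_fine below 0.005 m and z of sieve_medium in the frame of sieve_fine between 0.023 and 0.029 m and angle between sieve_medium's own z axis and vertical below 0.08 rad and contact force between sieve_medium and the fingers below 0.05 N), for 0.2 s.
3. the coarse (green) sieve is seated on the medium one (horizontal distance between sieve_coarse and sieve_medium below 0.005 m and z of sieve_coarse in the frame of sieve_medium between 0.023 and 0.029 m and angle between sieve_coarse's own z axis and vertical below 0.08 rad and contact force between sieve_coarse and the fingers below 0.05 N), for 0.2 s.
4. the lid is seated on the coarse sieve (horizontal distance between lid and sieve_coarse below 0.005 m and z of lid in the frame of sieve_coarse between 0.023 and 0.029 m and angle between lid's own z axis and vertical below 0.08 rad and contact force between lid and the fingers below 0.05 N), for 0.2 s.
At the end, for the whole second after the job is handed in: From below: shaker receiver, fine, medium, coarse sieve, lid; each within 5 mm of the axis of the one below and 3 mm of its fully seated height (72 mm above the shaker's underside, then steps of 26 mm), upright within 0.08 rad, at rest and clear of the fingers (all of step 1 and all of step 2 and all of step 3 and all of step 4 and linear speed of each of sieve_fine, sieve_medium, sieve_coarse, lid below 0.02 m/s); the robot touches nothing.
It fails at once if the sieve torn is moved more than 25 mm or tipped (distance of sieve_torn from where it was at the start of the episode above 0.025 m or angle between sieve_torn's own z axis and vertical above 0.4 rad).
It fails at once if the beaker is moved more than 25 mm or tipped (distance of beaker from where it was at the start of the episode above 0.025 m or angle between beaker's own z axis and vertical above 0.4 rad).
It fails at once if the jar is moved more than 25 mm or tipped (distance of jar from where it was at the start of the episode above 0.025 m or angle between jar's own z axis and vertical above 0.4 rad).
It also fails if it takes over 102 s, if anything falls off the work surface, if the arm or the gripper's body presses on something with over 40 N, if the wrist force passes 120 N, or if a joint passes its speed limit or range.

## Working session

There is one attempt and no reset: what is moved stays moved. The work goes in short steps, Python scripts to look and compute and a shell command to move; the robot and the scene stay as the last step left them, time stands still between calls to the robot, and variables do not carry over. Pictures are saved under pics/ and viewed, at most 14 in all, crops included, and the job is handed in when it is done.

```bash
ls; mkdir -p pics; cat > h.py <<'E'
import numpy as np, cv2
from station import robot
def cam(n, save=None):
    s=robot.read_state(); c=robot.read_camera(n)
    if n=="wrist":
        T=np.eye(4); T[:3,:3]=np.array(s["ee_rot"]).reshape(3,3); T[:3,3]=s["eef_pos"]
        c["wc"]=T@np.array(c["tool_from_camera"])
    else: c["wc"]=np.linalg.inv(np.array(c["view"]))
    if save: cv2.imwrite("pics/"+save+".png", np.ascontiguousarray(c["image"][:,:,::-1]))
    return c
def ray(c,u,v):
    K=np.array([[c["fx"],0,c["cx"]],[0,c["fy"],c["cy"]],[0,0,1.]])
    p=cv2.undistortPoints(np.array([[[u,v]]],float),K,np.array([c["k1"],0,0,0,0.]))[0,0]
    # r in the model is the undistorted radius
    d=c["wc"][:3,:3]@np.array([p[0],p[1],1.]); return c["wc"][:3,3],d
def onz(c,u,v,z):
    o,d=ray(c,u,v); return o+d*(z-o[2])/d[2]
def proj(c,P):
    q=np.linalg.inv(c["wc"])@np.append(P,1.); x,y=q[0]/q[2],q[1]/q[2]; f=1+c["k1"]*(x*x+y*y)
    return c["fx"]*x*f+c["cx"],c["fy"]*y*f+c["cy"]
E
python3 - <<'E'
from h import *
for n in ("top","scene","wrist"):
    c=cam(n,n+"0"); print(n,c["wc"].round(3).tolist(),c["fx"],c["k1"])
s=robot.read_state(); print(s["time"],np.array(s["ee_rot"]).round(3).tolist(),s["grip_width"])
E
```

```text
pics
top [[0.019, -0.997, 0.081, 462.15], [-1.0, -0.02, -0.022, 9.423], [0.023, -0.081, -0.996, 1196.785], [0.0, 0.0, 0.0, 1.0]] 492.25991935986224 -0.02973857559490559
scene [[0.426, 0.746, -0.512, 974.146], [0.904, -0.342, 0.255, -215.429], [0.015, -0.571, -0.821, 709.009], [0.0, 0.0, 0.0, 1.0]] 451.7592572683096 0.023463477669036743
wrist [[0.422, -0.878, -0.227, 358.705], [-0.906, -0.409, -0.104, -604.837], [-0.001, 0.25, -0.968, 385.247], [0.0, 0.0, 0.0, 1.0]] 299.5872683675889 -0.03455628974908575
0.15 [[0.907, 0.422, -0.0], [0.422, -0.907, 0.001], [0.0, -0.001, -1.0]] 91.3642570562532
```

View pics/top0.png

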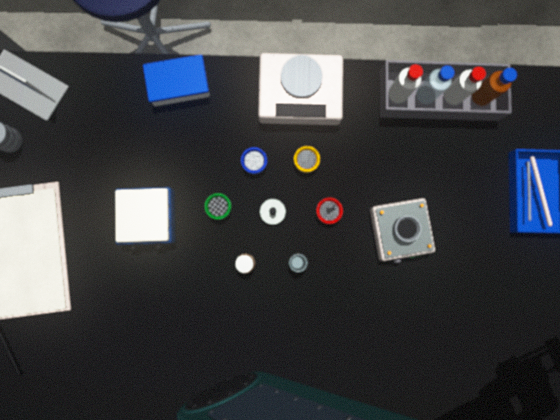

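View pics/scene0.png

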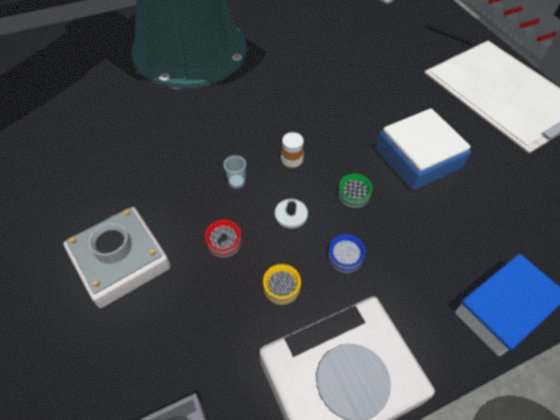

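The top view shows blue (254,160), yellow (307,159), green (218,206), lid (272,211), red (329,210), jar (245,263), beaker (298,263), the receiver (407,229) and the hotplate (144,215). The scene view shows the same layout from the far side. Next I measure both views with masks.

```bash
cat >> h.py <<'E'
HUE=dict(fine=(105,125),medium=(20,32),coarse=(55,75),torn=(172,188))
def ringmask(c,name):
    h=cv2.cvtColor(c["image"],cv2.COLOR_RGB2HSV); a,b=HUE[name]; H=h[:,:,0].astype(int)
    m=((H>=a)&(H<=b))|((H+180>=a)&(H+180<=b))
    return (m&(h[:,:,1]>120)&(h[:,:,2]>70)).astype(np.uint8)
def tri(c1,p1,c2,p2):
    A=[];B=[]
    for c,p in ((c1,p1),(c2,p2)):
        o,d=ray(c,*p); d=d/np.linalg.norm(d); M=np.eye(3)-np.outer(d,d); A.append(M);B.append(M@o)
    return np.linalg.lstsq(np.vstack(A),np.hstack(B),rcond=None)[0]
def outline(c,m,z,near,rad=60):
    """fit circle in world plane z to the hull of the blob nearest pixel `near`"""
    cs,_=cv2.findContours(m,cv2.RETR_EXTERNAL,cv2.CHAIN_APPROX_NONE)
    cs=[k for k in cs if np.hypot(*(k[:,0].mean(0)-near))<rad and len(k)>12]
    k=max(cs,key=cv2.contourArea)
    P=np.array([onz(c,u,v,z)[:2] for u,v in k[:,0]],np.float32)
    return cv2.minEnclosingCircle(P), k
E
python3 - <<'E'
from h import *
t=cam("top"); s=cam("scene")
pt=dict(fine=(254,160),coarse=(218,206),medium=(307,159),torn=(329,210))
ps=dict(fine=(347,253),coarse=(355,190),medium=(282,284),torn=(223,238))
for n in pt:
    try:
        a,_=outline(t,ringmask(t,n),34,pt[n],15); b,_=outline(s,ringmask(s,n),34,ps[n],15)
        print(n,np.round(a[0],1),round(a[1],1),np.round(b[0],1),round(b[1],1))
    except Exception as e: print(n,e)
g=lambda c:cv2.cvtColor(c["image"],cv2.COLOR_RGB2GRAY)
print("lid", onz(t,272,211,16).round(1))
print("lid knob tri",tri(t,(272,211.5),s,(291,206)).round(1))
print("rcv", onz(t,407,229,80).round(1), onz(s,110,241,80).round(1),tri(t,(407,229),s,(110,241)).round(1))
h=cv2.cvtColor(t["image"],cv2.COLOR_RGB2HSV)
for n,c,studs in(("t",t,[(379,209),(425,202),(431,246),(384,254)]),("s",s,[(129,213),(152,252),(95,283),(70,239)])):
    print(n,[onz(c,*p,58).round(0)[:2].tolist() for p in studs], np.mean([onz(c,*p,58) for p in studs],0).round(1))
for n,p,z in (("jar",(245,263),62),("beaker",(298,263),55),("hot",(142,215),70)): print(n,onz(t,*p,z).round(0))
E
python3 -c "
import cv2
a=cv2.imread('pics/top0.png')[130:290,190:450]
cv2.imwrite('pics/crop.png',cv2.resize(a,None,fx=3,fy=3,interpolation=cv2.INTER_CUBIC))"
```

```text
fine [678.8  58.4] 33.5 [675.5  58.4] 32.3
coarse [566.7 141.2] 32.6 [563.  141.1] 32.2
medium [685.1 -68.2] 33.8 [684.7 -69.6] 35.3
torn [ 561.7 -123.9] 33.6 [ 558.  -124.4] 32.6
lid [558.3  12.   16. ]
lid knob tri [555.2  11.1  35.5]
rcv [ 518.1 -297.7   80. ] [ 523.4 -298.1   80. ] [ 518.5 -299.3   73.3]
t [[565.0, -238.0], [583.0, -346.0], [481.0, -360.0], [460.0, -250.0]] [ 522.2 -298.6   58. ]
s [[465.0, -259.0], [557.0, -244.0], [574.0, -339.0], [476.0, -359.0]] [ 518.1 -300.4   58. ]
jar [434.  71.  62.]
beaker [436. -51.  55.]
hot [539. 309.  70.]
```

View pics/crop.png

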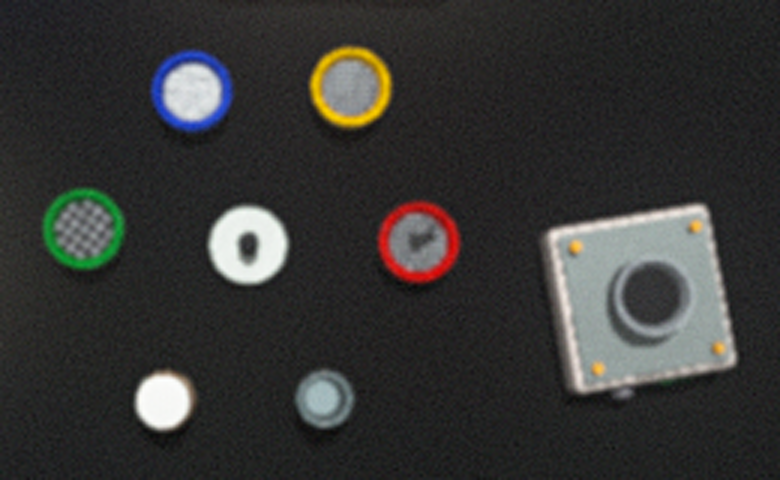

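View pics/wrist0.png

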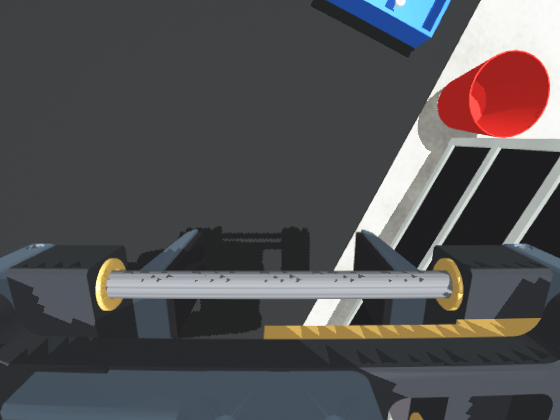

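The crop confirms the ring and receiver centres, and gives fine ≈(677,58), medium ≈(685,-69), coarse ≈(565,141), lid ≈(557,11.5) and receiver ≈(520,-298). The wrist view shows only the side bench so far. I'll square up the tool and hover over the fine sieve.

```bash
python3 -m pendant '1 0 0 0 0 0 0.1453; 1 0 0 0 0 0 0.1453; 1 0 0 0 0 0 0.1453; 1 2.73 -4.95 0.5 0 0 0; 1 2.73 -4.95 0.5 0 0 0'
python3 -m pendant '1 2.73 -4.95 0.5 0 0 0; 1 2.73 -4.95 0.5 0 0 0; 1 2.73 -4.95 0.5 0 0 0; 1 2.73 -4.95 0.5 0 0 0; 1 2.73 -4.95 0.5 0 0 0'
python3 -m pendant '1 2.73 -4.95 0.5 0 0 0; 1 2.73 -4.95 0.5 0 0 0; 1 2.73 -4.95 0.5 0 0 0; 1 2.73 -4.95 0.5 0 0 0; 1 2.73 -4.95 0.5 0 0 0'
python3 -m pendant '1 2.73 -4.95 0.5 0 0 0; 1 2.73 -4.95 0.5 0 0 0;1 0 0 0 0 0 0;1 0 0 0 0 0 0'
python3 - <<'E'
from h import *
c=cam("wrist","w1"); s=robot.read_state(); print(np.array(s["ee_rot"]).round(3).tolist(),np.round(s["eef_pos"],1), s["q"])
a,k=outline(c,ringmask(c,"fine"),34,(280,200),400); print(a,k[:,0].min(0),k[:,0].max(0))
E
```

```text
time: 0.88
eef_pos: [350.3, -534.6, 394.4]
ee_rot: [[1.0, -0.001, 0.0], [-0.001, -1.0, 0.0], [0.0, -0.0, -1.0]]
contact_force: [0.9, -0.1, -0.4]
grip_width: 90.9
gripper_force: 0.0
time: 1.5
eef_pos: [487.3, -286.4, 369.8]
ee_rot: [[1.0, -0.0, 0.0], [-0.0, -1.0, -0.0], [0.0, 0.0, -1.0]]
contact_force: [1.0, -0.6, -0.9]
grip_width: 91.3
gripper_force: 0.0
time: 2.12
eef_pos: [623.8, -38.8, 344.7]
ee_rot: [[1.0, -0.0, 0.0], [-0.0, -1.0, -0.0], [0.0, 0.0, -1.0]]
contact_force: [-0.2, -1.0, -0.8]
grip_width: 91.2
gripper_force: 0.0
time: 2.62
eef_pos: [677.5, 58.2, 334.5]
ee_rot: [[1.0, 0.0, -0.001], [0.0, -1.0, -0.0], [-0.001, 0.0, -1.0]]
contact_force: [-0.9, -0.6, 0.1]
grip_width: 91.4
gripper_force: 0.0
[[1.0, -0.0, -0.0], [-0.0, -1.0, -0.0], [-0.0, 0.0, -1.0]] [677.3  57.7 334.6] [ 5.07050454e-02  4.31438075e-01  1.80575823e+00 -1.14225227e-04
  9.04899423e-01  1.62207073e+00]
((837.2347412109375, 242.55332946777344), 68.483154296875) [0 0] [142  63]
```

View pics/w1.png

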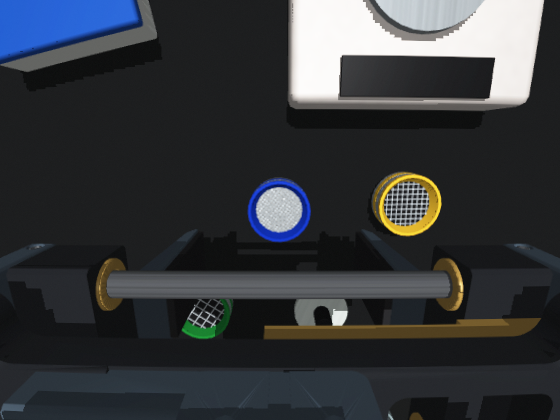

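The wrist view shows fine at (279,210) and medium at (407,204), both clear of the fingers. Measuring each ring from here.

```bash
python3 - <<'E'
from h import *
c=cam("wrist")
for n,p in(("fine",(279,210)),("medium",(407,204))):
    m=ringmask(c,n)
    cs,_=cv2.findContours(m,cv2.RETR_EXTERNAL,cv2.CHAIN_APPROX_NONE)
    k=max([k for k in cs if np.hypot(*(k[:,0].mean(0)-p))<30],key=cv2.contourArea)[:,0]
    # inner mesh hole edge (rim inner) & outer
    P=np.array([onz(c,u,v,34)[:2] for u,v in k],np.float32)
    print(n,cv2.minEnclosingCircle(P),P.min(0),P.max(0),[cv2.fitEllipse(P)[i] for i in(0,1)])
E
```

```text
fine ((678.7027587890625, 58.63650894165039), 31.985008239746094) [647.4832    27.620226] [710.175    88.75868] [(678.517822265625, 58.47724533081055), (60.45655059814453, 63.322303771972656)]
medium ((685.3242797851562, -65.34342956542969), 34.191349029541016) [653.5954   -99.073654] [716.0558  -31.82734] [(685.2033081054688, -65.86978149414062), (60.63108444213867, 68.13223266601562)]
```

```bash
python3 -m pendant '1 0.1 -0.05 4.6 0 0 0; 1 0 0 4.6 0 0 0; 1 0 0 4.6 0 0 0; 1 0 0 0 0 0 0'
python3 -m pendant '0 0 0 0 0 0 0;0 0 0 0 0 0 0;0 0 0 0 0 0 0;0 0 0 0 0 0 0;0 0 0 0 0 0 0'
```

```text
time: 3.22
eef_pos: [677.9, 57.7, 194.5]
ee_rot: [[1.0, -0.002, -0.003], [-0.002, -1.0, -0.0], [-0.003, 0.0, -1.0]]
contact_force: [-0.3, -0.2, 0.1]
grip_width: 91.0
gripper_force: 0.0
time: 3.85
eef_pos: [679.0, 58.9, 197.5]
ee_rot: [[1.0, 0.0, 0.001], [0.0, -1.0, -0.0], [0.001, 0.0, -1.0]]
contact_force: [-1.9, -1.6, 7.9]
grip_width: 59.2
gripper_force: 30.0
```

```bash
python3 -m pendant '0 0 0 -6.2 0 0 0;0 0 0 -6.2 0 0 0;0 -3.05 5.1 0 0 0 0;0 -3.05 5.1 0 0 0 0;0 -3.05 5.1 0 0 0 0'
python3 -m pendant '0 -3.05 5.1 0 0 0 0;0 -3.05 5.1 0 0 0 0;0 -3.05 5.1 0 0 0 0;0 -3.05 5.1 0 0 0 0; 0 0 0 0 0 0 0'
python3 -m pendant '0 0 0 0 0 0 0'
python3 - <<'E'
from h import *
c=cam("wrist","w2")
E
```

```text
time: 4.47
eef_pos: [586.0, -95.3, 321.0]
ee_rot: [[1.0, 0.001, 0.0], [0.001, -1.0, -0.0], [0.0, 0.0, -1.0]]
contact_force: [1.0, 0.2, -0.8]
grip_width: 59.6
gripper_force: 30.0
time: 5.1
eef_pos: [463.5, -300.6, 320.9]
ee_rot: [[1.0, -0.004, 0.0], [-0.004, -1.0, -0.0], [0.0, 0.0, -1.0]]
contact_force: [-0.4, 0.4, -1.3]
grip_width: 59.1
gripper_force: 30.0
time: 5.22
eef_pos: [465.2, -297.9, 320.8]
ee_rot: [[1.0, -0.001, 0.0], [-0.001, -1.0, 0.0], [0.0, -0.0, -1.0]]
contact_force: [0.1, 0.2, -2.0]
grip_width: 59.6
gripper_force: 30.0
```

View pics/w2.png

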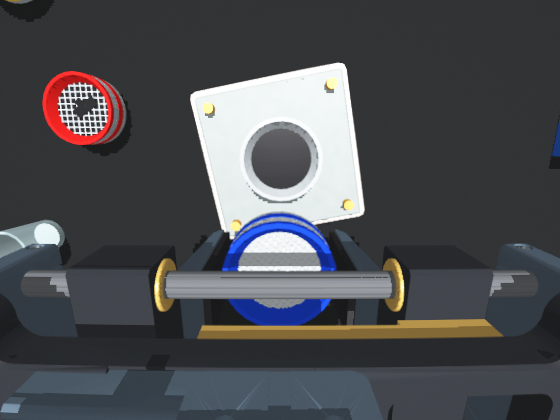

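The view shows the held blue sieve and the receiver mouth, with the rim spanning u 240–323 and v 117–202. The funnel's dark floor is centred near (281,156).

```bash
python3 - <<'E'
from h import *
c=cam("wrist"); g=cv2.cvtColor(c["image"],cv2.COLOR_RGB2GRAY)
m=((g<140)).astype(np.uint8); m[205:]=0; m[:,:225]=0; m[:,335:]=0; m[:115]=0
cs,_=cv2.findContours(m,cv2.RETR_LIST,cv2.CHAIN_APPROX_NONE)
for k in cs:
    if len(k)>60 and abs(k[:,0].mean(0)-[281,157]).max()<15:
        for z in (71,80):
            P=np.array([onz(c,u,v,z)[:2] for u,v in k[:,0]],np.float32); e=cv2.fitEllipse(P); print(len(k),z,np.round(e[0],1),np.round(e[1],1))
for p in((240,159),(323,159),(281,117),(281,202)): print(onz(c,*p,80).round(1))
st=[(208,109),(331,84),(348,205),(236,226)]
for z in(56,60): print([onz(c,*p,z)[:2].round(0).tolist() for p in st],np.mean([onz(c,*p,z) for p in st],0).round(1))
E
```

```text
175 71 [ 519.7 -299.3] [44.8 45.2]
175 80 [ 520.3 -299.3] [43.  43.5]
[ 520.3 -269.    80. ]
[ 520.3 -329.6   80. ]
[ 549.7 -298.9   80. ]
[ 488.2 -299.    80. ]
[[557.0, -242.0], [576.0, -337.0], [481.0, -356.0], [462.0, -261.0]] [ 518.9 -298.9   56. ]
[[557.0, -243.0], [575.0, -337.0], [481.0, -355.0], [463.0, -261.0]] [ 519.2 -298.8   60. ]
```

```bash
python3 -m pendant '0 5.45 0.07 0 0 0 0;0 0 0 0 0 0 0;0 0 0 2.5 0 0 0;0 0 0 1.5 0 0 0;0 0 0 0.6 0 0 0'
python3 -m pendant '0 0 0 0.5 0 0 0;0 0 0 0 0 0 0;0 0 0 0 0 0 0'
```

```text
time: 5.95
eef_pos: [519.5, -298.2, 273.8]
ee_rot: [[1.0, 0.001, -0.001], [0.001, -1.0, 0.001], [-0.001, -0.001, -1.0]]
contact_force: [0.2, 0.5, -0.2]
grip_width: 59.5
gripper_force: 30.0
time: 6.32
eef_pos: [519.8, -298.9, 270.1]
ee_rot: [[1.0, -0.0, 0.0], [-0.0, -1.0, -0.0], [0.0, 0.0, -1.0]]
contact_force: [0.3, -0.6, -2.0]
grip_width: 59.6
gripper_force: 30.0
```

```bash
python3 -m pendant '0 0 0 0.15 0 0 0;0 0 0 0 0 0 0;1 0 0 0 0 0 0;1 0 0 0 0 0 0;1 0 0 0 0 0 0'
python3 -m pendant '1 0 0 -5 0 0 0;1 -4 0 -5 0 0 0;1 0 0 0 0 0 0;1 0 0 0 0 0 0'
python3 - <<'E'
from h import *
c=cam("wrist","w3"); s=cam("scene"); cv2.imwrite("pics/s3.png",cv2.resize(s["image"][180:320,40:320,::-1],None,fx=2.5,fy=2.5))
for n,cc,p in(("w",c,(281,180)),("s",s,(110,230))):
    cs,_=cv2.findContours(ringmask(cc,"fine"),cv2.RETR_EXTERNAL,cv2.CHAIN_APPROX_NONE)
    k=max([k for k in cs if np.hypot(*(k[:,0].mean(0)-p))<80],key=cv2.contourArea)[:,0]
    for z in (103,106,109):
        P=np.array([onz(cc,u,v,z)[:2] for u,v in k],np.float32); print(n,z,P.min(0),P.max(0),cv2.fitEllipse(P)[:2])
E
```

```text
time: 6.95
eef_pos: [519.7, -298.8, 268.2]
ee_rot: [[1.0, -0.0, 0.0], [-0.0, -1.0, -0.0], [0.0, 0.0, -1.0]]
contact_force: [0.3, 0.5, 0.2]
grip_width: 86.3
gripper_force: 0.0
time: 7.45
eef_pos: [480.6, -298.8, 366.8]
ee_rot: [[1.0, -0.0, 0.0], [-0.0, -1.0, -0.0], [0.0, 0.0, -1.0]]
contact_force: [-0.4, 0.3, -0.2]
grip_width: 91.4
gripper_force: 0.0
w 103 [ 487.20795 -329.22662] [ 547.99445 -269.24283] ((517.8839721679688, -299.03656005859375), (59.72953414916992, 60.552085876464844))
w 106 [ 487.9838  -328.85678] [ 548.02563 -269.60782] ((518.2839965820312, -299.03656005859375), (58.99781799316406, 59.810306549072266))
w 109 [ 488.7596  -328.48697] [ 548.05676 -269.9728 ] ((518.6840209960938, -299.0365905761719), (58.26611328125, 59.068519592285156))
s 103 [ 480.62366 -330.5367 ] [ 545.8781  -270.46164] ((513.4835205078125, -300.52166748046875), (60.05683135986328, 64.49825286865234))
s 106 [ 483.0668 -329.9669] [ 547.99817 -270.1892 ] ((515.7640380859375, -300.1004333496094), (59.75952911376953, 64.17896270751953))
s 109 [ 485.50995 -329.39703] [ 550.1183  -269.91678] ((518.0444946289062, -299.67919921875), (59.462223052978516, 63.85966873168945))
```

View pics/w3.png

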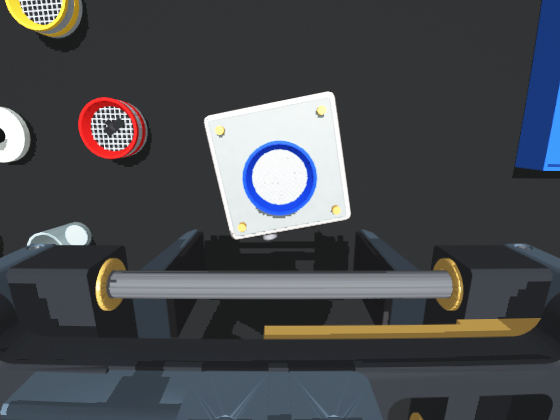

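The view shows blue seated and concentric in the receiver at (279,178), 59–60 mm wide at z 106, so it is home. Next the medium sieve.

```bash
python3 -m pendant '1 3.42 -3.85 0.6 0 0 0;1 3.42 -3.85 0.6 0 0 0;1 3.42 -3.85 0.6 0 0 0;1 3.42 -3.85 0.6 0 0 0;1 3.42 -3.85 0.6 0 0 0'
python3 -m pendant '1 3.42 -3.85 0.6 0 0 0;1 0 0 0 0 0 0;1 0 0 0 0 0 0'
python3 - <<'E'
from h import *
c=cam("wrist"); print(np.round(robot.read_state()["eef_pos"],1))
cs,_=cv2.findContours(ringmask(c,"medium"),cv2.RETR_EXTERNAL,cv2.CHAIN_APPROX_NONE)
k=max([k for k in cs if np.hypot(*(k[:,0].mean(0)-(280,200)))<80],key=cv2.contourArea)[:,0]
P=np.array([onz(c,u,v,34)[:2] for u,v in k],np.float32); print(P.min(0),P.max(0),cv2.fitEllipse(P)[:2])
E
```

```text
time: 8.18
eef_pos: [652.9, -104.5, 335.1]
ee_rot: [[1.0, 0.0, -0.002], [0.0, -1.0, 0.0], [-0.002, -0.0, -1.0]]
contact_force: [0.9, -0.2, 0.7]
grip_width: 91.1
gripper_force: 0.0
time: 8.55
eef_pos: [685.7, -67.7, 329.5]
ee_rot: [[1.0, 0.001, -0.002], [0.001, -1.0, 0.0], [-0.002, -0.0, -1.0]]
contact_force: [0.5, 0.2, 0.3]
grip_width: 91.1
gripper_force: 0.0
[685.5 -68.2 330. ]
[654.0015  -98.35911] [716.84985  -37.932404] ((684.8532104492188, -68.18498229980469), (60.74222946166992, 63.595829010009766))
```

```bash
python3 -m pendant '1 0 0 4.8 0 0 0;1 0 0 4.8 0 0 0;1 0 0 3.75 0 0 0;1 0 0 0 0 0 0;0 0 0 0 0 0 0'
python3 -m pendant '0 0 0 0 0 0 0;0 0 0 0 0 0 0;0 0 0 0 0 0 0;0 0 0 0 0 0 0'
```

```text
time: 9.22
eef_pos: [686.3, -68.5, 199.0]
ee_rot: [[1.0, -0.001, 0.001], [-0.001, -1.0, -0.0], [0.001, 0.0, -1.0]]
contact_force: [0.7, 0.9, 1.6]
grip_width: 84.0
gripper_force: 0.0
time: 9.72
eef_pos: [686.3, -67.9, 198.6]
ee_rot: [[1.0, 0.0, 0.001], [0.0, -1.0, -0.0], [0.001, 0.0, -1.0]]
contact_force: [-0.9, -0.5, 8.2]
grip_width: 59.7
gripper_force: 30.0
```

```bash
python3 -m pendant '0 0 0 -6 0 0 0;0 0 0 -6 0 0 0;0 0 0 -1.5 0 0 0;0 0 0 0 0 0 0;0 -3.33 4.62 0 0 0 0'
python3 -m pendant '0 -3.33 4.62 0 0 0 0;0 -3.33 4.62 0 0 0 0;0 -3.33 4.62 0 0 0 0;0 -3.33 4.62 0 0 0 0;0 0 0 0 0 0 0'
python3 -m pendant '0 0 0 0 0 0 0;0 0 0 0 0 0 0'; python3 -c "
from station import robot
for i in range(3): robot.read_camera('top'); s=robot.read_state(); print(s['eef_pos'])"
```

```text
time: 10.35
eef_pos: [652.8, -112.8, 330.7]
ee_rot: [[1.0, 0.003, -0.001], [0.003, -1.0, 0.0], [-0.001, -0.0, -1.0]]
contact_force: [0.2, -0.5, -0.7]
grip_width: 59.6
gripper_force: 30.0
time: 10.98
eef_pos: [517.0, -300.8, 330.4]
ee_rot: [[1.0, -0.004, -0.003], [-0.004, -1.0, 0.002], [-0.003, -0.002, -1.0]]
contact_force: [-0.3, -1.2, -1.5]
grip_width: 59.2
gripper_force: 30.0
time: 11.22
eef_pos: [519.8, -297.9, 331.7]
ee_rot: [[1.0, 0.001, -0.001], [0.001, -1.0, 0.001], [-0.001, -0.001, -1.0]]
contact_force: [0.5, -0.4, -1.4]
grip_width: 58.9
gripper_force: 30.0
[ 519.92409346 -297.86124519  331.95264713]
[ 519.89747169 -297.94125673  332.16840958]
[ 519.88497493 -298.01253413  332.29945323]
```

```bash
python3 -m pendant '0 0 0.06 2 0 0 0;0 0 0 1 0 0 0;0 0 0 0.5 0 0 0;0 0 0 0 0 0 0;0 0 0 0 0 0 0'
```

```text
time: 12.0
eef_pos: [519.3, -299.4, 297.5]
ee_rot: [[1.0, -0.0, -0.0], [-0.0, -1.0, 0.0], [-0.0, -0.0, -1.0]]
contact_force: [0.5, 0.6, -1.5]
grip_width: 59.2
gripper_force: 30.0
```

```bash
python3 -m pendant '0 0 0 0.15 0 0 0;0 0 0 0.1 0 0 0;0 0 0 0 0 0 0'
python3 -m pendant '1 0 0 0 0 0 0;1 0 0 0 0 0 0;1 0 0 0 0 0 0;1 0 0 -5 0 0 0;1 -4 0 -5 0 0 0'
python3 -m pendant '1 0 0 0 0 0 0;1 0 0 0 0 0 0'
python3 - <<'E'
from h import *
c=cam("wrist","w4"); s=cam("scene"); print(np.round(robot.read_state()["eef_pos"],1))
for n,cc,p in(("w",c,(281,180)),("s",s,(110,230))):
    cs,_=cv2.findContours(ringmask(cc,"medium"),cv2.RETR_EXTERNAL,cv2.CHAIN_APPROX_NONE)
    k=max([k for k in cs if np.hypot(*(k[:,0].mean(0)-p))<80],key=cv2.contourArea)[:,0]
    for z in (128,132,136):
        P=np.array([onz(cc,u,v,z)[:2] for u,v in k],np.float32); print(n,z,P.min(0),P.max(0),cv2.fitEllipse(P)[:2])
E
```

```text
time: 12.38
eef_pos: [519.6, -299.6, 296.4]
ee_rot: [[1.0, -0.0, 0.0], [-0.0, -1.0, -0.0], [0.0, 0.0, -1.0]]
contact_force: [-6.5, 5.0, 21.0]
grip_width: 59.4
gripper_force: 30.0
time: 13.0
eef_pos: [481.1, -299.5, 395.0]
ee_rot: [[1.0, 0.001, 0.0], [0.001, -1.0, -0.0], [0.0, 0.0, -1.0]]
contact_force: [-0.3, -0.2, 0.9]
grip_width: 91.0
gripper_force: 0.0
time: 13.25
eef_pos: [480.3, -299.4, 393.6]
ee_rot: [[1.0, -0.0, 0.0], [-0.0, -1.0, -0.0], [0.0, 0.0, -1.0]]
contact_force: [0.4, 0.1, -0.5]
grip_width: 91.6
gripper_force: 0.0
[ 480.5 -299.3  392.6]
w 128 [ 485.5133  -329.32233] [ 546.8326  -269.61502] ((516.1546630859375, -299.5088806152344), (59.4690055847168, 60.66230773925781))
w 132 [ 486.56235 -328.84048] [ 546.88715 -270.1015 ] ((516.706787109375, -299.5105285644531), (58.50455093383789, 59.678497314453125))
w 136 [ 487.6114 -328.3586] [ 546.9417  -270.58798] ((517.2588500976562, -299.51220703125), (57.54009246826172, 58.6946907043457))
s 128 [ 478.19498 -333.39062] [ 544.29865 -269.75095] ((511.0351867675781, -301.29791259765625), (62.79869842529297, 64.99236297607422))
s 132 [ 481.60938 -332.5785 ] [ 547.258   -269.37695] ((514.2235107421875, -300.70672607421875), (62.36635208129883, 64.544921875))
s 136 [ 485.0238 -331.7664] [ 550.2173 -269.003 ] ((517.4118041992188, -300.1155700683594), (61.93400573730469, 64.09746551513672))
```

View pics/w4.png

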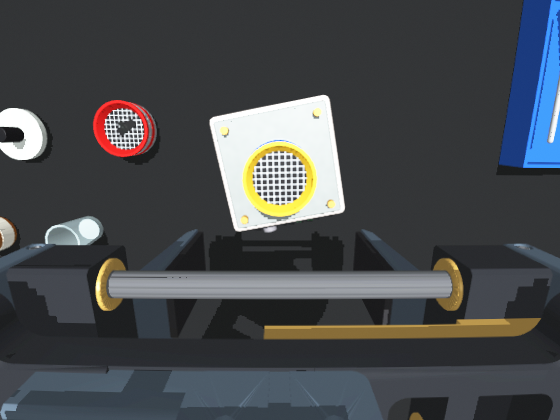

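The view shows yellow concentric in the stack at (279,180). Its diameter fits z≈132, and the 21 N contact at the seating height agrees. Next, coarse.

```bash
python3 -m pendant '1 1.06 -5.5 0.75 0 0 0;1 1.06 -5.5 0.75 0 0 0;1 1.06 -5.5 0.75 0 0 0;1 1.06 -5.5 0.75 0 0 0;1 1.06 -5.5 0.75 0 0 0'
python3 -m pendant '1 1.06 -5.5 0.75 0 0 0;1 1.06 -5.5 0.75 0 0 0;1 1.06 -5.5 0.75 0 0 0;1 0 0 0 0 0 0;1 0 0 0 0 0 0'
python3 - <<'E'
from h import *
c=cam("wrist"); print(np.round(robot.read_state()["eef_pos"],1))
cs,_=cv2.findContours(ringmask(c,"coarse"),cv2.RETR_EXTERNAL,cv2.CHAIN_APPROX_NONE)
k=max([k for k in cs if np.hypot(*(k[:,0].mean(0)-(280,200)))<80],key=cv2.contourArea)[:,0]
P=np.array([onz(c,u,v,34)[:2] for u,v in k],np.float32); print(P.min(0),P.max(0),cv2.fitEllipse(P)[:2])
E
```

```text
time: 13.98
eef_pos: [533.6, -22.3, 354.9]
ee_rot: [[1.0, 0.0, -0.002], [0.0, -1.0, 0.0], [-0.002, -0.0, -1.0]]
contact_force: [1.2, -0.3, 0.0]
grip_width: 91.1
gripper_force: 0.0
time: 14.6
eef_pos: [565.0, 140.7, 332.7]
ee_rot: [[1.0, 0.001, -0.002], [0.001, -1.0, -0.001], [-0.002, 0.001, -1.0]]
contact_force: [0.3, -0.6, -0.1]
grip_width: 91.5
gripper_force: 0.0
[565.  140.1 333. ]
[535.3979  110.65326] [597.6892  171.41489] ((565.976806640625, 141.32403564453125), (60.43513870239258, 62.40082550048828))
```

```bash
python3 -m pendant '1 0.1 -0.1 4.8 0 0 0;1 0 0 4.8 0 0 0;1 0 0 4 0 0 0;1 0 0 0 0 0 0;0 0 0 0 0 0 0'
python3 -m pendant '0 0 0 0 0 0 0;0 0 0 0 0 0 0;0 0 0 0 0 0 0;0 0 0 0 0 0 0'
```

```text
time: 15.28
eef_pos: [566.8, 141.1, 199.2]
ee_rot: [[1.0, -0.001, 0.001], [-0.001, -1.0, 0.0], [0.001, -0.0, -1.0]]
contact_force: [0.2, -0.6, 0.8]
grip_width: 83.8
gripper_force: 0.0
time: 15.78
eef_pos: [566.6, 141.7, 198.8]
ee_rot: [[1.0, 0.0, 0.001], [0.0, -1.0, 0.0], [0.001, -0.0, -1.0]]
contact_force: [-2.0, -1.4, 11.0]
grip_width: 59.6
gripper_force: 30.0
```

```bash
python3 -m pendant '0 0 0 -5.5 0 0 0;0 0 0 -5.5 0 0 0;0 0 0 -5 0 0 0;0 0 0 0 0 0 0;0 -0.6 5.5 0 0 0 0'
python3 -m pendant '0 -0.6 5.5 0 0 0 0;0 -0.6 5.5 0 0 0 0;0 -0.6 5.5 0 0 0 0;0 -0.6 5.5 0 0 0 0;0 -0.6 5.5 0 0 0 0'
python3 -m pendant '0 -0.6 5.5 0 0 0 0;0 -0.6 5.5 0 0 0 0;0 0 0 0 0 0 0;0 0 0 0 0 0 0;0 0 0 0 0 0 0'
```

```text
time: 16.4
eef_pos: [560.2, 87.7, 358.0]
ee_rot: [[1.0, 0.003, 0.001], [0.003, -1.0, 0.0], [0.001, -0.0, -1.0]]
contact_force: [0.4, -0.4, -1.2]
grip_width: 59.5
gripper_force: 30.0
time: 17.02
eef_pos: [529.3, -190.0, 356.8]
ee_rot: [[1.0, -0.0, -0.001], [-0.0, -1.0, 0.001], [-0.001, -0.001, -1.0]]
contact_force: [1.2, -0.3, -0.4]
grip_width: 59.0
gripper_force: 30.0
time: 17.65
eef_pos: [518.2, -297.3, 357.4]
ee_rot: [[1.0, 0.001, -0.001], [0.001, -1.0, 0.001], [-0.001, -0.001, -1.0]]
contact_force: [0.9, -0.9, -2.3]
grip_width: 59.1
gripper_force: 30.0
```

```bash
python3 -m pendant '0 0.05 0.1 2 0 0 0;0 0 0 0.9 0 0 0;0 0 0 0.5 0 0 0;0 0 0 0 0 0 0;0 0 0 0 0 0 0'
```

```text
time: 18.27
eef_pos: [518.7, -299.4, 323.8]
ee_rot: [[1.0, -0.0, 0.0], [-0.0, -1.0, -0.0], [0.0, 0.0, -1.0]]
contact_force: [-0.5, 0.7, -1.3]
grip_width: 59.5
gripper_force: 30.0
```

```bash
python3 -m pendant '0 0 0 0.15 0 0 0;0 0 0 0.05 0 0 0;0 0 0 0 0 0 0'
python3 -m pendant '1 0 0 0 0 0 0;1 0 0 0 0 0 0;1 0 0 0 0 0 0;1 0 0 -5 0 0 0;1 -4 0 -5 0 0 0'
python3 -m pendant '1 0 0 0 0 0 0;1 0 0 0 0 0 0'
python3 - <<'E'
from h import *
c=cam("wrist"); s=cam("scene","s5"); print(np.round(robot.read_state()["eef_pos"],1))
cv2.imwrite("pics/c5.png",cv2.resize(np.ascontiguousarray(s["image"][180:320,40:200,::-1]),None,fx=4,fy=4))
for n,cc,p in(("w",c,(281,180)),("s",s,(110,230))):
    cs,_=cv2.findContours(ringmask(cc,"coarse"),cv2.RETR_EXTERNAL,cv2.CHAIN_APPROX_NONE)
    k=max([k for k in cs if np.hypot(*(k[:,0].mean(0)-p))<80],key=cv2.contourArea)[:,0]
    for z in (154,158,162):
        P=np.array([onz(cc,u,v,z)[:2] for u,v in k],np.float32); print(n,z,P.min(0),P.max(0),cv2.fitEllipse(P)[:2])
E
```

```text
time: 18.65
eef_pos: [518.8, -299.5, 322.7]
ee_rot: [[1.0, -0.0, 0.0], [-0.0, -1.0, -0.0], [0.0, 0.0, -1.0]]
contact_force: [-3.7, 4.0, 10.8]
grip_width: 59.5
gripper_force: 30.1
time: 19.27
eef_pos: [480.4, -299.5, 421.8]
ee_rot: [[1.0, 0.001, 0.0], [0.001, -1.0, 0.0], [0.0, -0.0, -1.0]]
contact_force: [0.4, -1.3, 0.6]
grip_width: 91.3
gripper_force: 0.0
time: 19.52
eef_pos: [479.5, -299.4, 420.3]
ee_rot: [[1.0, -0.0, 0.0], [-0.0, -1.0, -0.0], [0.0, 0.0, -1.0]]
contact_force: [0.5, 0.7, 0.3]
grip_width: 90.8
gripper_force: 0.0
[ 479.8 -299.3  419.4]
w 154 [ 486.29922 -329.36182] [ 546.8349  -269.53943] ((516.7747192382812, -299.4966125488281), (59.71059799194336, 60.29673767089844))
w 158 [ 487.31995 -328.8807 ] [ 546.8769  -270.02545] ((517.302734375, -299.4983215332031), (58.74526596069336, 59.321922302246094))
w 162 [ 488.34064 -328.3996 ] [ 546.91895 -270.5115 ] ((517.8307495117188, -299.50006103515625), (57.779930114746094, 58.34712219238281))
s 154 [ 479.25076 -332.63168] [ 543.69006 -269.6616 ] ((511.6068115234375, -301.20355224609375), (62.091819763183594, 63.10386276245117))
s 158 [ 482.8175 -331.787 ] [ 546.79236 -269.27075] ((514.9403686523438, -300.5853576660156), (61.644325256347656, 62.6490592956543))
s 162 [ 486.38428 -330.9423 ] [ 549.8947  -268.87988] ((518.27392578125, -299.9671630859375), (61.196815490722656, 62.194271087646484))
```

View pics/c5.png

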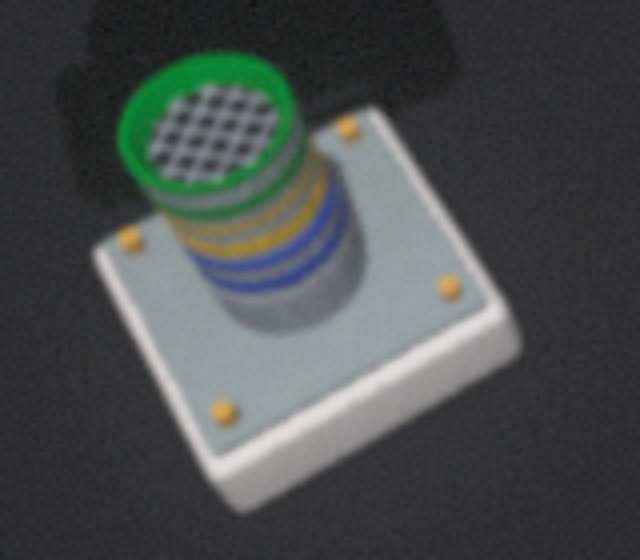

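The crop shows the blue, yellow and green sieves stacked straight with no gaps. Next, the lid.

```bash
python3 -m pendant '1 1.28 -5.18 1 0 0 0;1 1.28 -5.18 1 0 0 0;1 1.28 -5.18 1 0 0 0;1 1.28 -5.18 1 0 0 0;1 1.28 -5.18 1 0 0 0'
python3 -m pendant '1 1.28 -5.18 1 0 0 0;1 0 0 0 0 0 0;1 0 0 0 0 0 0'
python3 - <<'E'
from h import *
c=cam("wrist","w6"); print(np.round(robot.read_state()["eef_pos"],1))
h=cv2.cvtColor(c["image"],cv2.COLOR_RGB2HSV); m=((h[:,:,2]>150)&(h[:,:,1]<50)).astype(np.uint8); m[238:]=0
cs,_=cv2.findContours(m,cv2.RETR_EXTERNAL,cv2.CHAIN_APPROX_NONE)
for k in cs:
    k=k[:,0]
    if len(k)>60 and np.hypot(*(k.mean(0)-(280,200)))<70:
        P=np.array([onz(c,u,v,16)[:2] for u,v in k],np.float32); print(k.min(0),k.max(0),P.min(0),P.max(0),cv2.minEnclosingCircle(P))
E
```

```text
time: 20.25
eef_pos: [544.0, -38.4, 369.1]
ee_rot: [[1.0, 0.0, -0.002], [0.0, -1.0, 0.0], [-0.002, -0.0, -1.0]]
contact_force: [-0.1, 0.0, -0.4]
grip_width: 91.3
gripper_force: 0.0
time: 20.62
eef_pos: [556.4, 11.5, 359.6]
ee_rot: [[1.0, 0.001, -0.002], [0.001, -1.0, -0.0], [-0.002, 0.0, -1.0]]
contact_force: [-0.1, -0.7, -0.1]
grip_width: 91.5
gripper_force: 0.0
[556.4  11.  360. ]
[252 174] [307 228] [526.4471   -19.563917] [587.51227   41.474903] ((556.9445190429688, 10.996752738952637), 31.24582862854004)
```

View pics/w6.png

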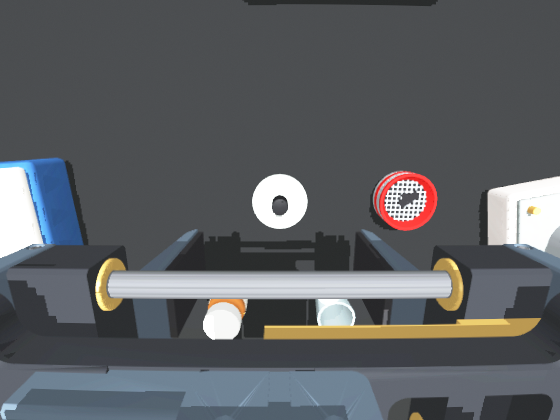

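The view shows the lid directly under the tool at (280,201), with its knob centred.

```bash
python3 -m pendant '1 0.05 0 5 0 0 0;1 0 0 5 0 0 0;1 0 0 4.9 0 0 0;1 0 0 0 0 0 0;0 0 0 0 0 0 0'
python3 -m pendant '0 0 0 0 0 0 0;0 0 0 0 0 0 0;0 0 0 0 0 0 0;0 0 0 0 0 0 0;0 0 0 0 0 0 0'
python3 -m pendant '0 0 0 0 0 0 0;0 0 0 0 0 0 0'
```

```text
time: 21.3
eef_pos: [557.6, 10.8, 213.2]
ee_rot: [[1.0, -0.001, 0.001], [-0.001, -1.0, -0.0], [0.001, 0.0, -1.0]]
contact_force: [0.6, 0.1, 0.8]
grip_width: 83.6
gripper_force: 0.0
time: 21.92
eef_pos: [556.9, 11.4, 211.7]
ee_rot: [[1.0, -0.0, -0.0], [-0.0, -1.0, 0.0], [-0.0, -0.0, -1.0]]
contact_force: [-0.7, -0.5, -0.9]
grip_width: 33.8
gripper_force: 0.0
time: 22.18
eef_pos: [556.9, 11.4, 211.6]
ee_rot: [[1.0, -0.0, -0.0], [-0.0, -1.0, -0.0], [-0.0, 0.0, -1.0]]
contact_force: [0.1, -0.1, 0.1]
grip_width: 17.1
gripper_force: 30.0
```

```bash
python3 -m pendant '0 0 0 -5 0 0 0;0 0 0 -5 0 0 0;0 0 0 -5 0 0 0;0 0 0 -3.5 0 0 0;0 0 0 0 0 0 0'
python3 -m pendant '0 -0.65 5.18 0 0 0 0;0 -0.65 5.18 0 0 0 0;0 -0.65 5.18 0 0 0 0;0 -0.65 5.18 0 0 0 0;0 -0.65 5.18 0 0 0 0'
python3 -m pendant '0 -0.65 5.18 0 0 0 0;0 0 0 0 0 0 0;0 0 0 0 0 0 0;0 0 0 0 0 0 0'
python3 - <<'E'
from h import *
s=cam("scene"); cam("wrist"); print(np.round(robot.read_state()["eef_pos"],1))
cv2.imwrite("pics/c7.png",cv2.resize(np.ascontiguousarray(s["image"][150:320,20:220,::-1]),None,fx=3,fy=3))
E
```

```text
time: 22.8
eef_pos: [557.4, 11.4, 399.2]
ee_rot: [[1.0, -0.0, 0.005], [-0.0, -1.0, -0.0], [0.005, 0.0, -1.0]]
contact_force: [0.4, -0.1, -1.4]
grip_width: 17.3
gripper_force: 30.0
time: 23.42
eef_pos: [523.6, -249.1, 395.1]
ee_rot: [[1.0, -0.0, -0.002], [-0.0, -1.0, 0.001], [-0.002, -0.001, -1.0]]
contact_force: [1.2, 0.5, -0.7]
grip_width: 17.4
gripper_force: 30.0
time: 23.92
eef_pos: [518.0, -298.4, 396.0]
ee_rot: [[1.0, 0.001, -0.001], [0.001, -1.0, 0.001], [-0.001, -0.001, -1.0]]
contact_force: [-0.4, 0.5, -1.4]
grip_width: 17.2
gripper_force: 30.0
[ 518.1 -298.5  396.4]
```

View pics/c7.png

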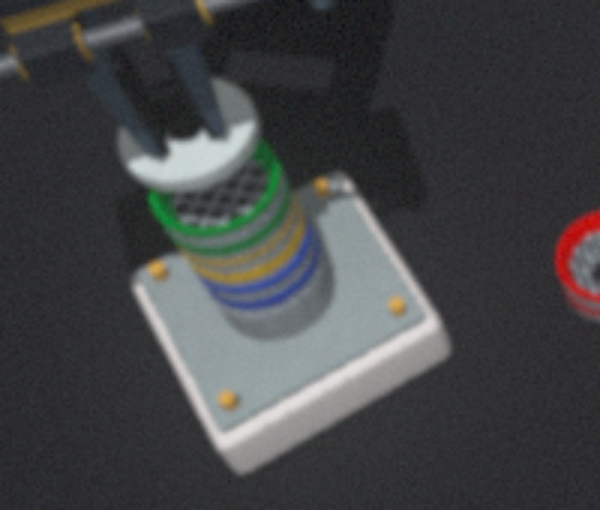

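The crop shows the lid held level above the green sieve and in line with the stack. Lowering it 34 mm, then pressing in small steps.

```bash
python3 -m pendant '0 0 0.06 2 0 0 0;0 0 0 0.9 0 0 0;0 0 0 0.5 0 0 0;0 0 0 0 0 0 0;0 0 0 0 0 0 0'
python3 -m pendant '0 0 0 0.1 0 0 0;0 0 0 0 0 0 0'
```

```text
time: 24.65
eef_pos: [517.9, -300.1, 362.7]
ee_rot: [[1.0, -0.0, 0.0], [-0.0, -1.0, -0.0], [0.0, 0.0, -1.0]]
contact_force: [0.0, -0.5, -1.6]
grip_width: 17.2
gripper_force: 30.0
time: 24.9
eef_pos: [517.9, -300.0, 361.6]
ee_rot: [[1.0, -0.0, 0.0], [-0.0, -1.0, -0.0], [0.0, 0.0, -1.0]]
contact_force: [-0.2, 0.1, -1.6]
grip_width: 17.2
gripper_force: 30.0
```

```bash
python3 -m pendant '0 0 0 0.1 0 0 0;0 0 0 0.05 0 0 0;0 0 0 0 0 0 0'
python3 -m pendant '1 0 0 0 0 0 0;1 0 0 0 0 0 0;1 0 0 0 0 0 0;1 0 0 -5 0 0 0;1 -4 0 -5 0 0 0'
python3 -m pendant '1 -3 0 -4 0 0 0;1 0 0 0 0 0 0;1 0 0 0 0 0 0;1 0 0 0 0 0 0'
python3 - <<'E'
from h import *
s=cam("scene"); c=cam("wrist"); print(np.round(robot.read_state()["eef_pos"],1))
a=cv2.resize(np.ascontiguousarray(s["image"][150:320,20:150,::-1]),None,fx=3,fy=3); b=np.ascontiguousarray(c["image"][50:250,160:400,::-1]); b=cv2.resize(b,None,fx=1.6,fy=1.6)
o=np.zeros((510,a.shape[1]+b.shape[1],3),np.uint8); o[:,:a.shape[1]]=a; o[:b.shape[0],a.shape[1]:]=b
cv2.imwrite("pics/c8.png",o)
E
```

```text
time: 25.28
eef_pos: [518.3, -300.2, 361.4]
ee_rot: [[1.0, -0.0, 0.001], [-0.0, -1.0, -0.001], [0.001, 0.001, -1.0]]
contact_force: [-3.1, 2.4, 12.6]
grip_width: 17.1
gripper_force: 30.0
time: 25.9
eef_pos: [479.6, -300.1, 460.0]
ee_rot: [[1.0, 0.001, -0.0], [0.001, -1.0, 0.0], [-0.0, -0.0, -1.0]]
contact_force: [0.2, -0.4, 0.5]
grip_width: 64.4
gripper_force: 0.0
time: 26.4
eef_pos: [449.2, -299.9, 497.6]
ee_rot: [[1.0, 0.0, -0.002], [0.0, -1.0, 0.001], [-0.002, -0.001, -1.0]]
contact_force: [0.7, -0.1, -0.6]
grip_width: 90.8
gripper_force: 0.0
[ 449.2 -300.   497.8]
```

View pics/c8.png

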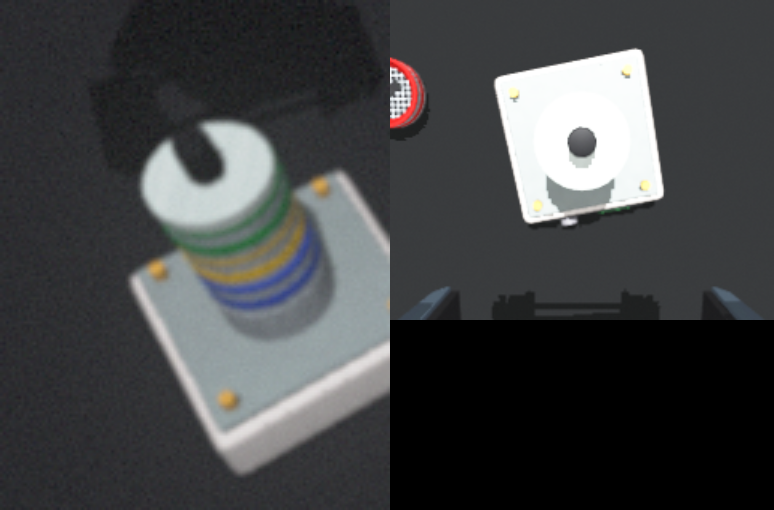

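Both crops show the lid level and flush on the green sieve, the stack straight, and the gripper well clear.

```bash
python3 -c "
from station import robot
print(robot.sign_off())"
```

```text
the job is handed in; nothing more can be done
None
```

I built the stack on the shaker (fine, medium, coarse, then the lid), released everything and handed the job in at about 26.5 s; in the last pictures it stood straight with no gaps and the gripper clear, but sign-off returned no verdict.

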